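# Pin the inspection stand and hold a nozzle over its lens

## Task

Take the headed steel pin out of its parking block and push it down through the fork and lug of the inspection stand until its collar sits flat on the fork, and let go of it. Then pick up the brass nozzle, lift it over the tray of bottles and hold it upright and centred over the lens glass, about 1 cm above it. Never touch the stand with the nozzle, leave the bottles and vials where they stand, and finish still holding the nozzle there, in the air and at rest.

Things in the scene. Friction and masses are not known exactly. Their poses are not given: they have to be found in the camera images.
- stand: Grey inspection stand, fixed to the bench. Base plate 76 (x) x 250 (y) x 12 mm, origin at the centre of its underside, z up. At its -y end an upright round lens barrel, 50 mm across (62 mm at the foot), looks straight up. A flat arm (30 mm wide, top 60 mm high) runs from the barrel to a lug lying in the fork at the +y end; an upright block 44 mm wide, y 92 to 114 mm, 71.5 mm high, carries the fork
- stand_hole (a point): Centre of the pin hole in the upper ear's top face, 71.5 mm above the bench (stand frame x 0, y +70 mm), axes as the stand. The fork has two level ears 44 x 44 x 10 mm (tops 48.5 and 71.5 mm high) with the lug between; their upright holes are already in line, 12.5 mm across, slightly chamfered, free below down to the base plate
- stand_glass (a point): Centre of the lens glass, level disc 32 mm across on top of the barrel, 67 mm above the bench, the highest point of the barrel (stand frame x 0, y -70 mm). z up
- pin: Loose steel pin, about 60 g, standing head up. From the foot: shank 10 mm across, 45 mm long, its foot tapered (5 mm across at the tip, full width after 5 mm); collar 24 mm across, 5 mm thick; round knob 16 mm across, 30 mm tall, to grip; 80 mm overall. Origin at the centre of the foot's tip, z along the pin towards the knob
- pin_collar (a point): Centre of the collar's underside, 45 mm above the pin's origin; seated when it lies on stand_hole. The knob spans 5 to 35 mm above this point
- pin_block: Fixed grey parking block 50 x 50 x 55 mm high, origin at the centre of its underside; one upright hole 12.5 mm across and 50 mm deep in the middle of its top. The pin stands in it, collar resting on the block's top
- nozzle: Loose brass injector nozzle about 110 g, 26 mm across, 46 mm tall, standing upright on the bench among two glass vials: two thick round flanges below (straight-sided to grip up to about 20 mm height), a cone tapering to the top. Origin at the centre of its underside, z up
- tray: Fixed grey open tray 280 (x) x 85 (y) x 30 mm, 5 mm walls, standing between the nozzle and the stand, with three bottles in it; origin at the centre of its underside. The tallest bottle's top is 135 mm above the bench
- solvent_bottle: Loose amber bottle, 47 mm across, 115 mm tall, in the tray's near part; origin at the centre of its underside
- vial_f: Loose glass vial with black cap, 32 mm across, 66 mm tall, near the tray's middle; origin at the centre of its underside
- dispersant_bottle: Loose white bottle, 58 mm across, 130 mm tall, in the tray's far part; origin at the centre of its underside
- vial_e: Loose glass vial with a light cap, 32 mm across, 66 mm tall, standing near the nozzle; bystander. Origin at the centre of its underside
- vial_b: Loose glass vial with black cap, 25 mm across, 52 mm tall, standing near the nozzle; bystander. Origin at the centre of its underside
Not all that is in view belongs to the job. Leave any blue or red look-alike of the dispersant_bottle alone.

How it is judged:
By the outcome, as a careful person would: the job done as asked, in the order asked, and still so for the second after the job is handed in, while the arm keeps its last pose, push and grip.
It also fails if it takes over 72 s, if anything falls off the work surface, if the arm or the gripper's body presses on something with over 40 N, if the wrist force passes 120 N, or if a joint passes its speed limit or range.

## Robot

A 6-joint arm with a two-finger parallel gripper is mounted at the origin on a cart in front of the work surface, level with it; the furniture and walls round the work are solid. World frame = base frame: x ahead of the robot, y to its left, z up, the work surface at z = 0. Lengths are in m, angles in rad, forces in N, time in s.
With the tool pointing down it reaches from about 0.375 to 0.975 m from the base axis. Payload 3.8 kg.
Tool frame: the origin (TCP) lies at the very end of the fingers, on their centre line; the grasp point (between the pads) lies 19 mm behind it; z points along the fingers, y is the line along which they close (so a half turn about z gives the same grasp; the last joint's range is limited). The gripper opens to 88 mm and grips with 3 to 60 N. Pads are 18 mm wide; open, the fingers measure 123 mm over their backs; the gripper's body (75 mm by 187 mm) begins 45 mm behind the grasp point.
Start: joints at [-1.18, 0.264, 1.604, -0, 1.274, -0.037], TCP at [0.28, -0.614, 0.239] pointing down, gripper open.
Joint ranges: [-2.63, 2.63], [-0.94, 2.18], [0.31, 2.57], [-1.31, 4.45], [0, 2.66], [-2.55, 2.55]. Speed limits (rad/s): [2.57, 2.57, 3.14, 3.14, 3.14, 3.14].

## Interface

Orientations are given as a rotation vector (axis times angle).
In Python, from bench import state, optics, hand_in, spotter gives the robot as it stands.
- The arm moves only by the tool arm_command, never from a script. Its argument "moves" is a list of rows, each an object of numbers: "dx", "dy", "dz": the shift along the tool's x, y, z in m; "twist": the turn about the tool's z in degrees. In form: [{"dx": .., "dy": .., "dz": .., "twist": ..}, ...]. A call has 1 to 8 rows; each row shifts and turns the commanded pose from where the row before left it, along the tool's axes as they then stand; what a row does not reach is not made up. A row lasts 1/8 s, in which the tool goes at most 62.5 mm and 10.7 degrees, less where a joint would pass 70% of its speed; a pose out of reach is approached as far as the arm can. A call is refused whole if a number of a shift passes 0.0625 or a number of a turn 10.7, either way. A call with a gripper value outside its range is refused whole. "gripper" is the finger opening in m, from 0 to 0.0881, set as the call begins (left out, the last holds). The fingers move at their own pace and stop on an object; "newtons" is the grip in N (left out, the last holds). Time passes only in rows, so rows that do not move let the fingers close. It gives the time, the measured TCP pose, the force, the opening and the grip force at its end, in the units of the state.
- state(): the state, without advancing time (a new reading comes with each control period).
- optics.read_camera(name): name is "scene" or "top" or "wrist"; returns a dict with "pixels" (400x640x3 uint8, red, green, blue), "camera_matrix" (3x3 intrinsics, pixels), "distortion" ([k1, k2, p1, p2, k3] as OpenCV has them; the pictures are not rectified), "pose" (4x4, takes a point from camera to world coordinates). Camera axes: x right, y down, z forward; pixel columns grow to the right and rows downward; lengths in m; the calibration is good to about 2 mm. A picture is of the moment at which its call begins. There is no depth.
- hand_in(): hands the job in; it is judged then, once.
Trained networks look in a picture, given as the dict that the camera call returned (one of the last four; its "shot" number tells which), for a name from the list of things; names that differ only in an ending like _2 or _b are one class to them, and where a whole thing is asked for, a point or a joint stands for the part that bears it (a point fixed in the world has none). Each returns a list of dicts, best first, with "p" (0 to 1); they miss things now and then, are a little off and sometimes report something else, mostly with a low value. They report only what shows in the picture. A call takes as long as a camera call. They do not tell look-alikes from the thing itself.
- spotter.cut_out(query, picture): "pixels" (400x640 bool, what is visible of it) and "bbox" ([left, top, right, bottom] in pixels, round what is visible of it).
- spotter.mark_of(query, picture): "uv" ([column, row] in pixels: a listed point, or the origin of a listed thing).
The state is a dict: "clock": time; "q": joint angles; "joint_velocities": joint speeds; "joint_torque": joint torques, N m; "position": TCP position; "tcp_rot": TCP orientation; "force": force on the tool from outside, world axes, zero at the start; "ft_torque": the same for the moment, N m; "finger_gap": opening from 0.0 (shut) to 1.0 (fully open); "grip_force": force on a finger pad.
Only numpy, scipy, OpenCV 4.12 (cv2) and the standard library are available. Lean on these libraries where they do the work, as an engineer would, in place of code of your own. Each camera call takes 0.05 s, during which the arm holds its last target. There are 200 camera calls.

## Working session

There is one attempt and no reset: what is moved stays moved. The work goes in short steps, Python scripts to look and compute and a tool call to move; the robot and the scene stay as the last step left them, time stands still between calls to the robot, and variables do not carry over. Pictures are saved under pics/ and viewed, at most 11 in all, crops included, and the job is handed in when it is done.

Besides the shell and the picture viewer there is one more tool, called after "Request:" as name([rows], argument=value, ...), one row to a line, values as JSON. arm_command: Moves the arm, as the interface text tells. Its arguments: {"type":"object","properties":{"moves":{"type":"array"},"gripper":{"type":"number"},"newtons":{"type":"number"}},"required":["moves"]}

```bash
mkdir -p pics; cat > h.py <<'E'
import numpy as np, cv2
from bench import state, optics, hand_in, spotter
from scipy.spatial.transform import Rotation as R
def ray(p,uv):
    n=cv2.undistortPoints(np.array([[uv]],float),p["camera_matrix"],np.array(p["distortion"],float))[0,0]
    T=np.array(p["pose"]); return T[:3,3],T[:3,:3]@np.array([n[0],n[1],1])
def atz(p,uv,z):
    o,d=ray(p,uv); return o+d*(z-o[2])/d[2]
def save(p,n): cv2.imwrite("pics/"+n,p["pixels"][:,:,::-1])
Z=dict(stand_hole=.0715,stand_glass=.067,pin_collar=.055,pin_block=0,nozzle=0,tray=0,solvent_bottle=0,dispersant_bottle=0,vial_f=0,vial_e=0,vial_b=0,stand=0)
E
cat > a.py <<'E'
from h import *
s=state();print(s["clock"],s["position"],s["tcp_rot"],s["finger_gap"])
for c in ("scene","top"):
    p=optics.read_camera(c);save(p,c+"0.png");print(c,np.round(np.array(p["pose"])[:3,3],3))
    for k,z in Z.items():
        try:
            for d in spotter.mark_of(k,p)[:3]: print(k,round(d["p"],2),np.round(d["uv"]),np.round(atz(p,d["uv"],z),4))
        except Exception as e: print(k,e)
E
python3 a.py
```

```text
0.0 [ 0.27976211 -0.61353443  0.2374259 ] [-3.06791627e+00 -6.66403101e-01  6.03571871e-04] 0.9986391613845801
scene [0.242 0.66  0.561]
stand_hole 0.73 [280. 273.] [0.5165 0.2359 0.0715]
stand_glass 0.92 [315. 230.] [0.5134 0.0942 0.067 ]
pin_collar 0.72 [341. 216.] [0.4885 0.0136 0.055 ]
pin_collar 0.49 [261. 213.] [0.658 0.073 0.055]
pin_block 0.74 [265. 237.] [0.6444 0.0869 0.    ]
pin_block 0.36 [337. 161.] [ 0.6318 -0.3142  0.    ]
tray 0.97 [342. 213.] [ 0.5194 -0.0695  0.    ]
solvent_bottle 0.8 [384. 226.] [ 0.4092 -0.0588  0.    ]
dispersant_bottle 0.89 [378. 193.] [ 0.4646 -0.1927  0.    ]
dispersant_bottle 0.89 [235. 264.] [0.6568 0.1885 0.    ]
dispersant_bottle 0.84 [269. 194.] [ 0.7285 -0.0734  0.    ]
vial_f 0.78 [346. 217.] [ 0.504  -0.0589  0.    ]
vial_f 0.65 [404. 170.] [ 0.4308 -0.343   0.    ]
vial_f 0.65 [339. 160.] [ 0.6262 -0.3221  0.    ]
vial_e 0.78 [346. 217.] [ 0.504  -0.0589  0.    ]
vial_e 0.65 [404. 170.] [ 0.4308 -0.343   0.    ]
vial_e 0.65 [339. 160.] [ 0.6262 -0.3221  0.    ]
vial_b 0.78 [346. 217.] [ 0.504  -0.0589  0.    ]
vial_b 0.65 [404. 170.]
[... 783 characters left out ...]
tle 0.74 [334. 159.] [ 0.73   -0.0688  0.    ]
dispersant_bottle 0.73 [332. 206.] [ 0.5814 -0.0618  0.    ]
vial_f 0.62 [428. 257.] [ 0.4203 -0.3503  0.    ]
vial_f 0.58 [330. 231.] [ 0.5041 -0.0533  0.    ]
vial_f 0.54 [417. 188.] [ 0.6348 -0.3285  0.    ]
vial_e 0.62 [428. 257.] [ 0.4203 -0.3503  0.    ]
vial_e 0.58 [330. 231.] [ 0.5041 -0.0533  0.    ]
vial_e 0.54 [417. 188.] [ 0.6348 -0.3285  0.    ]
vial_b 0.62 [428. 257.] [ 0.4203 -0.3503  0.    ]
vial_b 0.58 [330. 231.] [ 0.5041 -0.0533  0.    ]
vial_b 0.54 [417. 188.] [ 0.6348 -0.3285  0.    ]
stand 0.9 [262. 229.] [0.5113 0.1545 0.    ]
stand 0.49 [427. 259.] [ 0.4149 -0.3494  0.    ]
stand 0.42 [418. 192.] [ 0.6237 -0.3311  0.    ]
```

View pics/scene0.png

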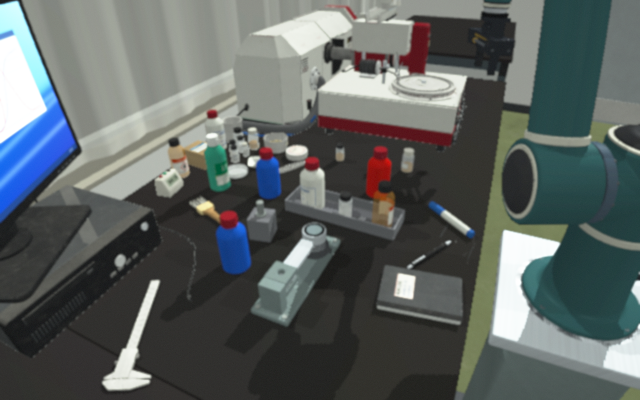

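View pics/top0.png

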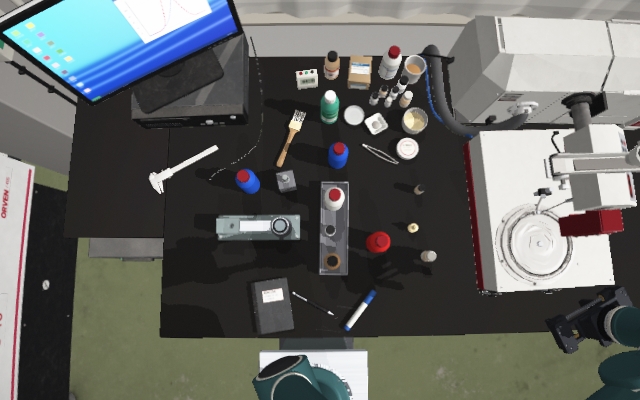

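The scene view shows the stand at (300,270), the parking block with the pin at (263,222) and the tray at (345,210). The top view shows the pin block at (286,181), the nozzle at (413,228), the red look-alike at (378,242), and vials at (428,257) and (419,189). Next I go above the pin.

```bash
cat >> h.py <<'E'
def yaw():  # world angle of tool x, deg
    x=R.from_rotvec(state()["tcp_rot"]).as_matrix()[:,0]; return np.degrees(np.arctan2(x[1],x[0]))
def plan(target,psi1,n,pos=None,psi0=None):
    pos=np.array(state()["position"] if pos is None else pos); psi0=yaw() if psi0 is None else psi0
    tw=(psi0-psi1)/n; d=(np.array(target)-pos)/n
    for i in range(n):
        a=np.radians(psi0-tw*i); c,s=np.cos(a),np.sin(a)
        print('{"dx":%.4f,"dy":%.4f,"dz":%.4f,"twist":%.2f}'%(d[0]*c+d[1]*s,d[0]*s-d[1]*c,-d[2],tw),end=',\n' if i%8==7 else ',')
    print()
E
python3 -c "
from h import *
print(yaw(),R.from_rotvec(state()['tcp_rot']).as_matrix().round(3));plan([.66,.08,.24],90,16)"
```

```text
24.51087895509022 [[ 0.91   0.415 -0.   ]
 [ 0.415 -0.91   0.   ]
 [ 0.    -0.    -1.   ]]
{"dx":0.0396,"dy":-0.0296,"dz":-0.0001,"twist":-4.09},{"dx":0.0416,"dy":-0.0267,"dz":-0.0001,"twist":-4.09},{"dx":0.0434,"dy":-0.0237,"dz":-0.0001,"twist":-4.09},{"dx":0.0450,"dy":-0.0205,"dz":-0.0001,"twist":-4.09},{"dx":0.0464,"dy":-0.0173,"dz":-0.0001,"twist":-4.09},{"dx":0.0475,"dy":-0.0139,"dz":-0.0001,"twist":-4.09},{"dx":0.0483,"dy":-0.0105,"dz":-0.0001,"twist":-4.09},{"dx":0.0490,"dy":-0.0070,"dz":-0.0001,"twist":-4.09},
{"dx":0.0493,"dy":-0.0035,"dz":-0.0001,"twist":-4.09},{"dx":0.0495,"dy":0.0000,"dz":-0.0001,"twist":-4.09},{"dx":0.0493,"dy":0.0036,"dz":-0.0001,"twist":-4.09},{"dx":0.0490,"dy":0.0071,"dz":-0.0001,"twist":-4.09},{"dx":0.0483,"dy":0.0106,"dz":-0.0001,"twist":-4.09},{"dx":0.0474,"dy":0.0140,"dz":-0.0001,"twist":-4.09},{"dx":0.0463,"dy":0.0173,"dz":-0.0001,"twist":-4.09},{"dx":0.0450,"dy":0.0206,"dz":-0.0001,"twist":-4.09},
```

Request:
arm_command([
  {"dx": 0.04, "dy": -0.03, "dz": 0, "twist": -4.1},
  {"dx": 0.042, "dy": -0.027, "dz": 0, "twist": -4.1},
  {"dx": 0.043, "dy": -0.024, "dz": 0, "twist": -4.1},
  {"dx": 0.045, "dy": -0.02, "dz": 0, "twist": -4.1},
  {"dx": 0.046, "dy": -0.017, "dz": 0, "twist": -4.1},
  {"dx": 0.047, "dy": -0.014, "dz": 0, "twist": -4.1},
  {"dx": 0.048, "dy": -0.01, "dz": 0, "twist": -4.1},
  {"dx": 0.049, "dy": -0.007, "dz": 0, "twist": -4.1},
])

```text
clock: 2.3
position: [0.4704, -0.2663, 0.239]
tcp_rot: [2.755, 1.509, 0.001]
force: [-0.2, -0.6, -1.1]
finger_gap: 0.995
grip_force: 0.0
```

Request:
arm_command([
  {"dx": 0.049, "dy": -0.003, "dz": 0, "twist": -4.1},
  {"dx": 0.049, "dy": 0, "dz": 0, "twist": -4.1},
  {"dx": 0.049, "dy": 0.004, "dz": 0, "twist": -4.1},
  {"dx": 0.049, "dy": 0.007, "dz": 0, "twist": -4.1},
  {"dx": 0.048, "dy": 0.011, "dz": 0, "twist": -4.1},
  {"dx": 0.047, "dy": 0.014, "dz": 0, "twist": -4.1},
  {"dx": 0.046, "dy": 0.017, "dz": 0, "twist": -4.1},
  {"dx": 0.045, "dy": 0.021, "dz": 0, "twist": -4.1},
])

```text
clock: 3.3
position: [0.6604, 0.0787, 0.2389]
tcp_rot: [2.216, 2.226, 0.0]
force: [0.3, 0.4, 0.4]
finger_gap: 1.002
grip_force: 0.0
```

Request:
arm_command([
  {"dx": 0},
  {"dx": 0},
])

```text
schema error: expected keys dx, dy, dz, twist
```

```bash
cat > b.py <<'E'
from h import *
import sys
s=state();print(s["clock"],s["position"],yaw(),np.round(s["force"],2))
Z["pin"]=.01
p=optics.read_camera("wrist");save(p,sys.argv[1]);print(np.round(np.array(p["pose"]),3))
for k in sys.argv[2:]:
    for d in spotter.mark_of(k,p)[:3]: print(k,round(d["p"],2),np.round(d["uv"]),np.round(atz(p,d["uv"],Z[k]),4))
    for d in spotter.cut_out(k,p)[:2]: print(k,round(d["p"],2),d["bbox"])
E
python3 b.py w1.png pin_collar pin_block pin stand_hole
```

```text
3.3 [0.66039842 0.0786853  0.23887835] 90.25218301080048 [0.26 0.43 0.41]
[[ 1.     0.004  0.002  0.66 ]
 [ 0.005 -0.959 -0.283  0.151]
 [ 0.001  0.283 -0.959  0.385]
 [ 0.     0.     0.     1.   ]]
pin_collar 0.89 [318. 173.] [0.6574 0.0769 0.055 ]
pin_collar 0.87 [306.6, 164.1, 325.5, 186.6]
pin_collar 0.45 [133.2, 0.0, 233.9, 199.2]
pin_block 0.61 [318. 164.] [0.6576 0.0752 0.    ]
pin_block 0.59 [289.1, 139.9, 342.4, 201.4]
pin 0.69 [315. 162.] [0.6537 0.0802 0.01  ]
pin 0.45 [124.0, 247.1, 155.7, 282.4]
stand_hole 0.96 [162.   5.] [0.5192 0.2319 0.0715]
stand_hole 0.69 [137.6, 0.0, 237.0, 195.3]
```

View pics/w1.png

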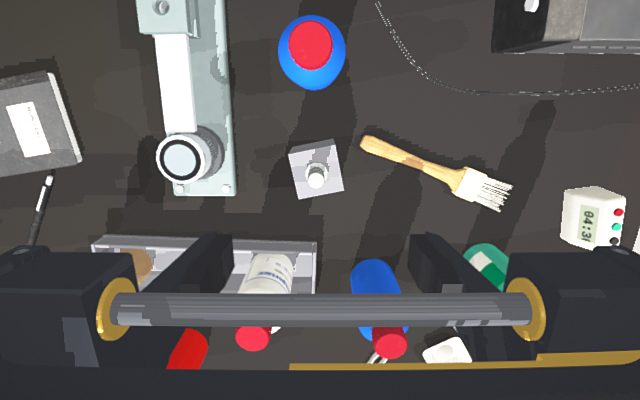

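The wrist view shows the pin knob at (317,177), centred below the gripper, and the stand hole at (161,6). I check the knob, then descend.

Request:
arm_command([
  {"dx": -0.002, "dy": -0.003, "dz": 0.06, "twist": 0},
  {"dx": 0, "dy": 0, "dz": 0.05, "twist": 0},
  {"dx": 0, "dy": 0, "dz": 0.0, "twist": 0},
], gripper=0.06)

```text
clock: 4.12
position: [0.6523, 0.0738, 0.1237]
tcp_rot: [-2.216, -2.217, 0.012]
force: [-0.2, -0.2, 0.4]
finger_gap: 0.692
grip_force: 0.0
```

```bash
python3 b.py w2.png pin_collar pin_block; python3 -c "
from h import *
p=optics.read_camera('wrist')
d=spotter.cut_out('pin',p)
for k in d[:2]:
  print(k['p'],k['bbox'])
"
```

```text
4.125 [0.65231512 0.0738402  0.12369191] 90.03239863340035 [-0.22 -0.21  0.38]
[[ 1.     0.004 -0.01   0.653]
 [ 0.001 -0.959 -0.283  0.147]
 [-0.01   0.283 -0.959  0.27 ]
 [ 0.     0.     0.     1.   ]]
pin_collar 0.86 [329. 204.] [0.6569 0.075  0.055 ]
pin_collar 0.82 [312.7, 186.6, 342.8, 231.9]
pin_block 0.74 [329. 183.] [0.6584 0.0764 0.    ]
pin_block 0.62 [284.6, 148.0, 366.9, 242.3]
0.69 [298.6, 185.6, 330.2, 226.5]
0.6 [210.4, 326.2, 285.3, 371.1]
```

View pics/w2.png

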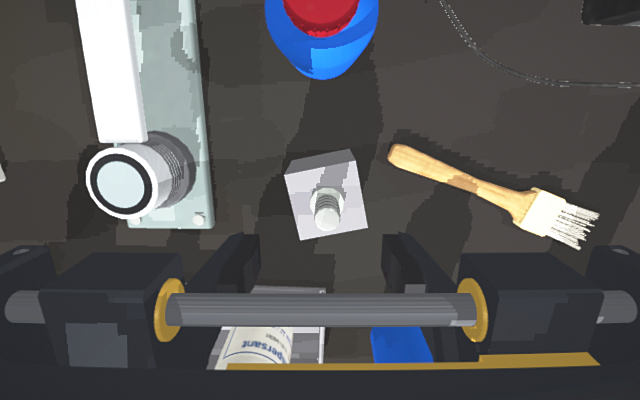

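The knob is at (327,210) and the collar at about (328,203), between the fingers; I let the arm settle and re-read.

Request:
arm_command([
  {"dx": 0, "dy": 0, "dz": 0, "twist": 0},
  {"dx": 0, "dy": 0, "dz": 0, "twist": 0},
])

```text
clock: 4.72
position: [0.657, 0.0753, 0.1293]
tcp_rot: [2.219, 2.223, 0.001]
force: [0.4, -0.1, 0.4]
finger_gap: 0.679
grip_force: 0.0
```

```bash
python3 b.py w3.png pin_collar pin_block; python3 -c "
from h import *
s=state();print(s['q'],s['joint_velocities'],s['tcp_rot'])
p=optics.read_camera('wrist')
print(atz(p,(327,226),.06),atz(p,(327,214),.09),atz(p,(327,210),.09))
"
```

```text
4.725 [0.6569803  0.07526262 0.12927368] 90.11800463031204 [ 0.35 -0.14  0.38]
[[ 1.     0.002  0.002  0.656]
 [ 0.002 -0.959 -0.283  0.148]
 [ 0.001  0.283 -0.959  0.275]
 [ 0.     0.     0.     1.   ]]
pin_collar 0.71 [320. 203.] [0.6565 0.0757 0.055 ]
pin_collar 0.75 [304.1, 187.3, 336.0, 230.7]
pin_block 0.94 [324. 183.] [0.6597 0.0765 0.    ]
pin_block 0.8 [277.7, 151.8, 361.1, 237.7]
pin_block 0.19 [72.0, 0.0, 212.4, 227.5]
[7.63800881e-02 3.22184987e-01 1.74042167e+00 2.46062540e-05
 1.07924355e+00 7.43827464e-02] [ 1.62120187e-03  5.02763322e-04 -1.65059549e-04  1.25974439e-03
 -5.30882164e-05 -1.21513658e-03] [-2.21910456e+00 -2.22351547e+00  2.84582924e-04]
[0.66094092 0.06011383 0.06      ] [0.66019796 0.0802683  0.09      ] [0.66017701 0.08286123 0.09      ]
```

Request:
arm_command([
  {"dx": 0, "dy": 0, "dz": 0.03, "twist": 0},
  {"dx": 0, "dy": 0, "dz": 0.025, "twist": 0},
  {"dx": 0, "dy": 0, "dz": 0.009, "twist": 0},
  {"dx": 0, "dy": 0, "dz": 0, "twist": 0},
  {"dx": 0, "dy": 0, "dz": 0, "twist": 0},
])

```text
clock: 5.65
position: [0.6577, 0.0753, 0.066]
tcp_rot: [2.218, 2.223, 0.002]
force: [-0.2, -0.4, 0.3]
finger_gap: 0.678
grip_force: 0.0
```

Request:
arm_command([
  {"dx": 0, "dy": 0, "dz": 0, "twist": 0},
  {"dx": 0, "dy": 0, "dz": 0, "twist": 0},
  {"dx": 0, "dy": 0, "dz": 0, "twist": 0},
  {"dx": 0, "dy": 0, "dz": 0, "twist": 0},
  {"dx": 0, "dy": 0, "dz": 0, "twist": 0},
  {"dx": 0, "dy": 0, "dz": 0, "twist": 0},
], gripper=0.0, newtons=25)

```text
clock: 6.4
position: [0.6567, 0.0752, 0.0648]
tcp_rot: [-2.219, -2.223, 0.0]
force: [0.1, -1.1, 0.6]
finger_gap: 0.172
grip_force: 25.0
```

Request:
arm_command([
  {"dx": 0, "dy": 0, "dz": -0.01, "twist": 0},
  {"dx": 0, "dy": 0, "dz": -0.025, "twist": 0},
  {"dx": 0, "dy": 0, "dz": -0.035, "twist": 0},
  {"dx": 0, "dy": 0, "dz": -0.03, "twist": 0},
  {"dx": 0, "dy": 0, "dz": 0, "twist": 0},
  {"dx": 0.02, "dy": -0.018, "dz": 0, "twist": 0},
  {"dx": 0.026, "dy": -0.024, "dz": 0, "twist": 0},
  {"dx": 0.026, "dy": -0.024, "dz": 0, "twist": 0},
])

```text
clock: 7.4
position: [0.5873, 0.1482, 0.1621]
tcp_rot: [-2.217, -2.221, 0.005]
force: [-0.1, -0.6, -0.5]
finger_gap: 0.173
grip_force: 25.0
```

Request:
arm_command([
  {"dx": 0.026, "dy": -0.024, "dz": 0, "twist": 0},
  {"dx": 0.026, "dy": -0.024, "dz": 0, "twist": 0},
  {"dx": 0.02, "dy": -0.016, "dz": 0, "twist": 0},
  {"dx": 0.013, "dy": -0.008, "dz": 0, "twist": 0},
  {"dx": 0, "dy": 0, "dz": 0, "twist": 0},
  {"dx": 0, "dy": 0, "dz": 0, "twist": 0},
  {"dx": 0, "dy": 0, "dz": 0, "twist": 0},
])

```text
clock: 8.28
position: [0.5189, 0.2313, 0.1646]
tcp_rot: [2.22, 2.222, -0.0]
force: [-0.6, -0.5, -0.5]
finger_gap: 0.173
grip_force: 25.0
```

```bash
python3 b.py w4.png stand_hole stand_glass pin_collar pin; python3 -c "
from h import *
for c in ('scene','top'):
  p=optics.read_camera(c); save(p,c+'4.png')
  for k in ('stand_hole','stand_glass'):
    for d in spotter.mark_of(k,p)[:2]: print(c,k,d['p'],d['uv'],atz(p,d['uv'],Z[k]))
"
```

```text
8.275 [0.51894039 0.23127333 0.16459341] 90.05128858204645 [-0.56 -0.47 -0.5 ]
[[ 1.     0.001  0.     0.518]
 [ 0.001 -0.959 -0.283  0.304]
 [ 0.     0.283 -0.959  0.311]
 [ 0.     0.     0.     1.   ]]
stand_hole 0.77 [322. 196.] [0.5194 0.2311 0.0715]
stand_hole 0.82 [281.6, 116.9, 367.7, 358.3]
stand_glass 0.78 [320. 339.] [0.5186 0.0922 0.067 ]
stand_glass 0.83 [281.8, 119.9, 360.6, 357.7]
pin_collar 0.81 [322. 239.] [0.5199 0.1876 0.055 ]
pin_collar 0.77 [301.9, 209.2, 341.4, 289.5]
pin 0.9 [318. 210.] [0.5163 0.1976 0.01  ]
pin 0.94 [298.7, 206.4, 341.9, 288.2]
scene stand_hole 0.83 [279.6, 270.3] [0.52069212 0.23057234 0.0715    ]
scene stand_glass 0.78 [314.1, 231.7] [0.51329507 0.10020497 0.067     ]
top stand_hole 0.92 [232.2, 223.9] [0.52150855 0.23014968 0.0715    ]
top stand_glass 0.81 [279.1, 226.5] [0.51326224 0.09516168 0.067     ]
```

View pics/w4.png

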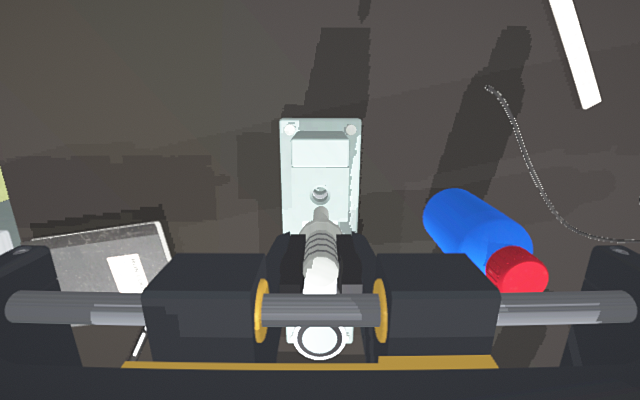

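The wrist view shows the hole at (320,195) and the pin tip at about (319,209), nearly in line. I measure both from a crop.

```bash
python3 -c "
from h import *
p=optics.read_camera('wrist')
c=p['pixels'][170:260,270:370,::-1]
cv2.imwrite('pics/w5.png',cv2.resize(c,None,fx=6,fy=6,interpolation=cv2.INTER_CUBIC))
print(atz(p,(318,210),.11),atz(p,(320,209),.11))
"
```

```text
[0.51635872 0.23390919 0.11      ] [0.51768394 0.23461377 0.11      ]
```

View pics/w5.png

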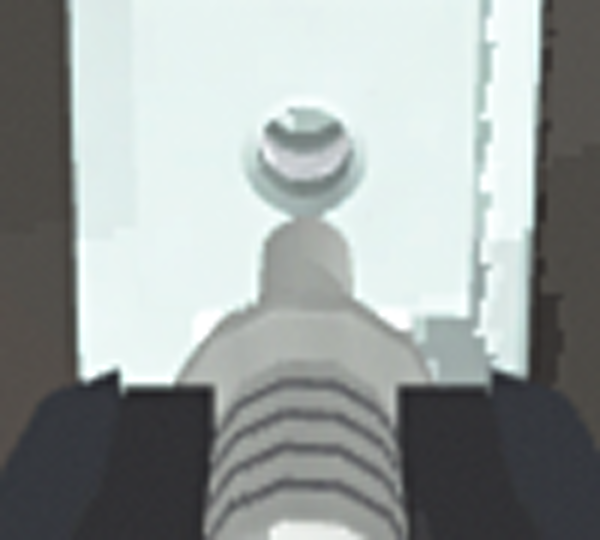

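Request:
arm_command([
  {"dx": -0.001, "dy": 0, "dz": 0.015, "twist": 0},
  {"dx": 0, "dy": 0, "dz": 0.014, "twist": 0},
  {"dx": 0, "dy": 0, "dz": 0, "twist": 0},
  {"dx": 0, "dy": 0, "dz": 0, "twist": 0},
  {"dx": 0, "dy": 0, "dz": 0, "twist": 0},
])

```text
clock: 9.7
position: [0.5188, 0.2311, 0.1362]
tcp_rot: [2.219, 2.223, 0.001]
force: [0.1, -0.5, -0.2]
finger_gap: 0.169
grip_force: 25.0
```

```bash
python3 -c "
from h import *
s=state();print(s['position'],s['force'])
p=optics.read_camera('wrist')
c=p['pixels'][150:250,270:370,::-1]
cv2.imwrite('pics/w6.png',cv2.resize(c,None,fx=6,fy=6,interpolation=cv2.INTER_CUBIC))
for v in (200,210,220): print(v,atz(p,(320,v),.0715),atz(p,(320,v),.0806))
"
```

```text
[0.51882181 0.23109474 0.13616312] [ 0.1042432  -0.54092882 -0.15154366]
200 [0.51814063 0.23686762 0.0715    ] [0.51814027 0.23974943 0.0806    ]
210 [0.51815356 0.22956732 0.0715    ] [0.51815265 0.23276436 0.0806    ]
220 [0.51816673 0.22212711 0.0715    ] [0.51816525 0.22564542 0.0806    ]
```

View pics/w6.png

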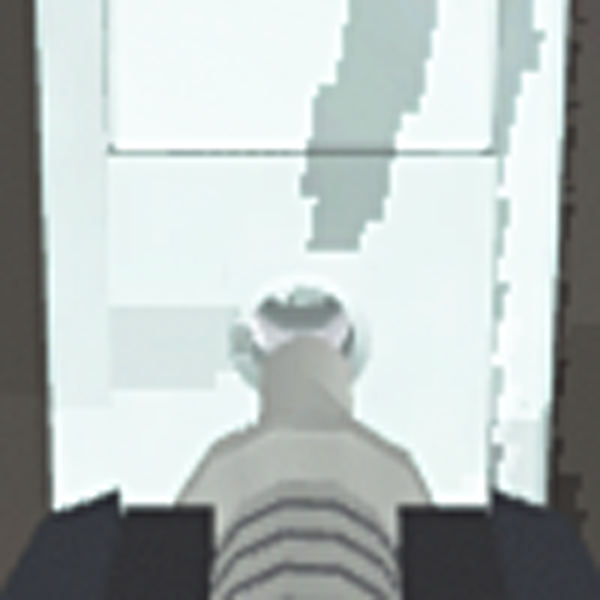

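The pin is about 1 mm to +x and +y of the hole (pin column 321 against hole (320,207)). I correct that and start inserting.

Request:
arm_command([
  {"dx": -0.001, "dy": -0.001, "dz": 0, "twist": 0},
  {"dx": 0, "dy": 0, "dz": 0.006, "twist": 0},
  {"dx": 0, "dy": 0, "dz": 0.006, "twist": 0},
  {"dx": 0, "dy": 0, "dz": 0.004, "twist": 0},
  {"dx": 0, "dy": 0, "dz": 0, "twist": 0},
  {"dx": 0, "dy": 0, "dz": 0, "twist": 0},
])

```text
clock: 10.5
position: [0.5174, 0.2299, 0.1197]
tcp_rot: [-2.219, -2.224, 0.0]
force: [-0.0, -0.4, -0.2]
finger_gap: 0.175
grip_force: 25.0
```

Request:
arm_command([
  {"dx": 0, "dy": 0, "dz": 0.006, "twist": 0},
  {"dx": 0, "dy": 0, "dz": 0.006, "twist": 0},
  {"dx": 0, "dy": 0, "dz": 0.004, "twist": 0},
  {"dx": 0, "dy": 0, "dz": 0, "twist": 0},
  {"dx": 0, "dy": 0, "dz": 0, "twist": 0},
])

```text
clock: 11.12
position: [0.5174, 0.2299, 0.1037]
tcp_rot: [-2.219, -2.224, 0.0]
force: [-0.1, 0.0, -0.1]
finger_gap: 0.175
grip_force: 25.0
```

Request:
arm_command([
  {"dx": 0, "dy": 0, "dz": 0.006, "twist": 0},
  {"dx": 0, "dy": 0, "dz": 0.006, "twist": 0},
  {"dx": 0, "dy": 0, "dz": 0.005, "twist": 0},
  {"dx": 0, "dy": 0, "dz": 0, "twist": 0},
  {"dx": 0, "dy": 0, "dz": 0, "twist": 0},
])

```text
clock: 11.75
position: [0.5173, 0.2299, 0.0867]
tcp_rot: [-2.219, -2.224, 0.0]
force: [-0.0, -0.0, 0.4]
finger_gap: 0.172
grip_force: 25.0
```

Expected seat is at TCP z of about 0.081.

Request:
arm_command([
  {"dx": 0, "dy": 0, "dz": 0.003, "twist": 0},
  {"dx": 0, "dy": 0, "dz": 0.002, "twist": 0},
  {"dx": 0, "dy": 0, "dz": 0.001, "twist": 0},
  {"dx": 0, "dy": 0, "dz": 0, "twist": 0},
  {"dx": 0, "dy": 0, "dz": 0, "twist": 0},
])

```text
clock: 12.38
position: [0.5174, 0.2299, 0.0812]
tcp_rot: [-2.219, -2.224, 0.0]
force: [-3.3, -0.8, 5.7]
finger_gap: 0.171
grip_force: 25.0
```

Request:
arm_command([
  {"dx": 0, "dy": 0, "dz": 0.001, "twist": 0},
  {"dx": 0, "dy": 0, "dz": 0, "twist": 0},
  {"dx": 0, "dy": 0, "dz": 0, "twist": 0},
])

```text
clock: 12.75
position: [0.5174, 0.2299, 0.0811]
tcp_rot: [-2.219, -2.224, 0.0]
force: [-5.2, -2.6, 10.9]
finger_gap: 0.172
grip_force: 25.0
```

Seated firmly (the height didn't change while the force rose). I release, rise straight up and look.

Request:
arm_command([
  {"dx": 0, "dy": 0, "dz": -0.001, "twist": 0},
  {"dx": 0, "dy": 0, "dz": 0, "twist": 0},
  {"dx": 0, "dy": 0, "dz": 0, "twist": 0},
  {"dx": 0, "dy": 0, "dz": 0, "twist": 0},
  {"dx": 0, "dy": 0, "dz": 0, "twist": 0},
], gripper=0.06)

```text
clock: 13.38
position: [0.5174, 0.2299, 0.0805]
tcp_rot: [-2.219, -2.223, 0.0]
force: [0.2, -0.4, 0.2]
finger_gap: 0.679
grip_force: 0.0
```

Request:
arm_command([
  {"dx": 0, "dy": 0, "dz": -0.02, "twist": 0},
  {"dx": 0, "dy": 0, "dz": -0.04, "twist": 0},
  {"dx": 0, "dy": 0, "dz": -0.05, "twist": 0},
  {"dx": 0, "dy": 0, "dz": -0.04, "twist": 0},
  {"dx": 0, "dy": 0, "dz": 0, "twist": 0},
  {"dx": 0, "dy": 0, "dz": 0, "twist": 0},
  {"dx": 0, "dy": 0, "dz": 0, "twist": 0},
])

```text
clock: 14.25
position: [0.5162, 0.2294, 0.2284]
tcp_rot: [-2.218, -2.222, 0.006]
force: [-0.5, -0.6, -0.3]
finger_gap: 0.681
grip_force: 0.0
```

```bash
python3 b.py w7.png pin_collar stand_hole stand_glass; python3 -c "
from h import *
p=optics.read_camera('top')
for k in ('nozzle','vial_e','vial_b','pin_collar'):
  Z['pin_collar']=.0715
  for d in spotter.mark_of(k,p)[:3]: print(k,d['p'],d['uv'],atz(p,d['uv'],Z[k]))
plan([.505,-.31,.24],65,12)
"
```

```text
14.25 [0.51616877 0.22943353 0.22841963] 90.11111129546615 [-0.54 -0.56 -0.34]
[[ 1.     0.003 -0.003  0.516]
 [ 0.002 -0.959 -0.284  0.302]
 [-0.003  0.284 -0.959  0.374]
 [ 0.     0.     0.     1.   ]]
pin_collar 0.55 [323. 174.] [0.5182 0.2284 0.055 ]
pin_collar 0.81 [312.5, 165.1, 336.3, 191.9]
pin_collar 0.73 [291.4, 112.6, 359.1, 292.3]
stand_hole 0.63 [324. 172.] [0.5188 0.2339 0.0715]
stand_hole 0.26 [319. 295.] [0.5141 0.0968 0.0715]
stand_hole 0.89 [293.0, 111.3, 360.1, 294.7]
stand_glass 0.9 [324. 296.] [0.5195 0.0928 0.067 ]
stand_glass 0.85 [290.0, 112.5, 358.4, 295.1]
nozzle 0.63 [416.8, 189.4] [ 0.63134765 -0.32708077  0.        ]
nozzle 0.59 [412.1, 229.7] [ 0.50526068 -0.30623455  0.        ]
vial_e 0.65 [425.9, 258.5] [ 0.41677074 -0.34483208  0.        ]
vial_e 0.61 [414.8, 189.5] [ 0.6310801 -0.3207399  0.       ]
vial_e 0.48 [329.7, 230.7] [ 0.50503049 -0.05244069  0.        ]
vial_b 0.65 [425.9, 258.5] [ 0.41677074 -0.34483208  0.        ]
vial_b 0.61 [414.8, 189.5] [ 0.6310801 -0.3207399  0.       ]
vial_b 0.48 [329.7, 230.7] [ 0.50503049 -0.05244069  0.        ]
pin_collar 0.6 [230.2, 223.2] [0.52358158 0.23600539 0.0715    ]
{"dx":-0.0450,"dy":-0.0011,"dz":-0.0008,"twist":2.09},{"dx":-0.0450,"dy":0.0005,"dz":-0.0008,"twist":2.09},{"dx":-0.0450,"dy":0.0022,"dz":-0.0008,"twist":2.09},{"dx":-0.0448,"dy":0.0038,"dz":-0.0008,"twist":2.09},{"dx":-0.0447,"dy":0.0054,"dz":-0.0008,"twist":2.09},{"dx":-0.0444,"dy":0.0071,"dz":-0.0008,"twist":2.09},{"dx":-0.0442,"dy":0.0087,"dz":-0.0008,"twist":2.09},{"dx":-0.0438,"dy":0.0103,"dz":-0.0008,"twist":2.09},
{"dx":-0.0434,"dy":0.0119,"dz":-0.0008,"twist":2.09},{"dx":-0.0429,"dy":0.0135,"dz":-0.0008,"twist":2.09},{"dx":-0.0424,"dy":0.0150,"dz":-0.0008,"twist":2.09},{"dx":-0.0419,"dy":0.0166,"dz":-0.0008,"twist":2.09},
```

View pics/w7.png

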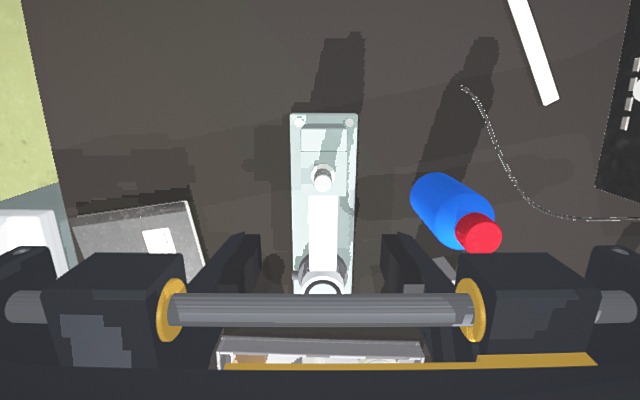

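The pin is seated in the fork: knob at (322,178), collar flat on the ear. Now to the nozzle.

Request:
arm_command([
  {"dx": -0.045, "dy": -0.001, "dz": 0, "twist": 2.1},
  {"dx": -0.045, "dy": 0, "dz": 0, "twist": 2.1},
  {"dx": -0.045, "dy": 0.002, "dz": 0, "twist": 2.1},
  {"dx": -0.045, "dy": 0.004, "dz": 0, "twist": 2.1},
  {"dx": -0.045, "dy": 0.005, "dz": 0, "twist": 2.1},
  {"dx": -0.044, "dy": 0.007, "dz": 0, "twist": 2.1},
  {"dx": -0.044, "dy": 0.009, "dz": 0, "twist": 2.1},
  {"dx": -0.044, "dy": 0.01, "dz": 0, "twist": 2.1},
], gripper=0.06)

```text
clock: 15.85
position: [0.5081, -0.1315, 0.231]
tcp_rot: [2.521, 1.874, 0.001]
force: [-0.4, -0.9, 1.0]
finger_gap: 0.682
grip_force: 0.0
```

Request:
arm_command([
  {"dx": -0.043, "dy": 0.012, "dz": 0, "twist": 2.1},
  {"dx": -0.043, "dy": 0.013, "dz": 0, "twist": 2.1},
  {"dx": -0.042, "dy": 0.015, "dz": 0, "twist": 2.1},
  {"dx": -0.042, "dy": 0.017, "dz": 0, "twist": 2.1},
  {"dx": 0, "dy": 0, "dz": 0, "twist": 0},
  {"dx": 0, "dy": 0, "dz": 0, "twist": 0},
  {"dx": 0, "dy": 0, "dz": 0, "twist": 0},
  {"dx": 0, "dy": 0, "dz": 0, "twist": 0},
])

```text
clock: 16.85
position: [0.5042, -0.3083, 0.2309]
tcp_rot: [2.65, 1.688, 0.0]
force: [-0.7, -0.4, -0.7]
finger_gap: 0.681
grip_force: 0.0
```

```bash
python3 b.py w8.png nozzle vial_e
```

```text
16.85 [ 0.50423207 -0.30832032  0.23086067] 65.00359689582604 [-0.68 -0.38 -0.71]
[[ 0.906 -0.405 -0.119  0.535]
 [-0.422 -0.87  -0.256 -0.243]
 [ 0.     0.282 -0.959  0.377]
 [ 0.     0.     0.     1.   ]]
nozzle 0.94 [324. 160.] [ 0.5093 -0.3071  0.    ]
nozzle 0.92 [312.3, 147.0, 335.9, 174.2]
vial_e 0.86 [425. 136.] [ 0.6281 -0.331   0.    ]
vial_e 0.73 [277. 216.] [ 0.4262 -0.3474  0.    ]
vial_e 0.75 [255.2, 207.5, 288.5, 248.1]
vial_e 0.6 [413.5, 123.8, 451.4, 152.0]
```

View pics/w8.png

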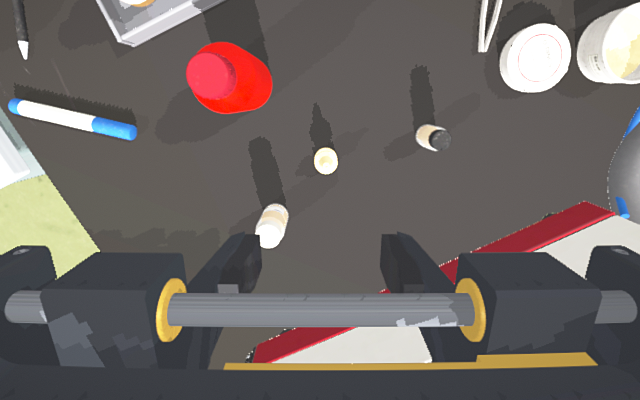

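The nozzle is at (325,161), with vial_e at (272,225), vial_b at (433,138) and the red bottle at (230,78). All are clear of the gripper's footprint, so I go lower and look again.

Request:
arm_command([
  {"dx": 0.003, "dy": 0.003, "dz": 0.03, "twist": 0},
  {"dx": 0, "dy": 0, "dz": 0.05, "twist": 0},
  {"dx": 0, "dy": 0, "dz": 0.05, "twist": 0},
  {"dx": 0, "dy": 0, "dz": 0.02, "twist": 0},
  {"dx": 0, "dy": 0, "dz": 0, "twist": 0},
  {"dx": 0, "dy": 0, "dz": 0, "twist": 0},
  {"dx": 0, "dy": 0, "dz": 0, "twist": 0},
  {"dx": 0, "dy": 0, "dz": 0, "twist": 0},
])

```text
clock: 18.1
position: [0.509, -0.3087, 0.0824]
tcp_rot: [2.649, 1.685, 0.002]
force: [-0.3, 1.2, 0.4]
finger_gap: 0.682
grip_force: 0.0
```

```bash
python3 b.py w9.png nozzle vial_e
```

```text
18.1 [ 0.50897509 -0.30865552  0.08237852] 64.91016393712795 [-0.28  1.23  0.37]
[[ 0.906 -0.407 -0.118  0.539]
 [-0.424 -0.868 -0.257 -0.243]
 [ 0.003  0.283 -0.959  0.228]
 [ 0.     0.     0.     1.   ]]
nozzle 0.61 [321. 196.] [ 0.5107 -0.3065  0.    ]
nozzle 0.72 [304.5, 177.9, 344.0, 223.4]
vial_e 0.62 [482. 158.] [ 0.6285 -0.3297  0.    ]
vial_e 0.61 [248. 283.] [ 0.4254 -0.3473  0.    ]
vial_e 0.65 [466.6, 143.0, 544.1, 194.4]
vial_e 0.57 [211.9, 274.7, 265.0, 352.5]
```

Request:
arm_command([
  {"dx": 0.002, "dy": 0.001, "dz": 0.025, "twist": 0},
  {"dx": 0, "dy": 0, "dz": 0.025, "twist": 0},
  {"dx": 0, "dy": 0, "dz": 0.02, "twist": 0},
  {"dx": 0, "dy": 0, "dz": 0.006, "twist": 0},
  {"dx": 0, "dy": 0, "dz": 0.0, "twist": 0},
  {"dx": 0, "dy": 0, "dz": 0, "twist": 0},
  {"dx": 0, "dy": 0, "dz": 0, "twist": 0},
])

```text
clock: 19.23
position: [0.5105, -0.3071, 0.0057]
tcp_rot: [2.649, 1.685, 0.001]
force: [-1.1, -0.3, -0.4]
finger_gap: 0.68
grip_force: 0.0
```

Request:
arm_command([
  {"dx": 0, "dy": 0, "dz": 0.0035, "twist": 0},
  {"dx": 0, "dy": 0, "dz": 0, "twist": 0},
  {"dx": 0, "dy": 0, "dz": 0, "twist": 0},
])

```text
clock: 19.6
position: [0.5097, -0.3066, 0.0012]
tcp_rot: [-2.651, -1.686, 0.0]
force: [-0.5, -0.9, 0.2]
finger_gap: 0.681
grip_force: 0.0
```

Request:
arm_command([
  {"dx": 0, "dy": 0, "dz": 0, "twist": 0},
  {"dx": 0, "dy": 0, "dz": 0, "twist": 0},
  {"dx": 0, "dy": 0, "dz": 0, "twist": 0},
  {"dx": 0, "dy": 0, "dz": 0, "twist": 0},
  {"dx": 0, "dy": 0, "dz": 0, "twist": 0},
  {"dx": 0, "dy": 0, "dz": 0, "twist": 0},
], gripper=0.0, newtons=25)

```text
clock: 20.35
position: [0.5099, -0.3067, 0.0012]
tcp_rot: [2.651, 1.686, 0.0]
force: [0.3, 0.5, 0.1]
finger_gap: 0.285
grip_force: 25.0
```

```bash
python3 b.py w10.png nozzle
```

```text
20.35 [ 0.50993241 -0.30674114  0.00124471] 64.91139263946671 [0.31 0.49 0.12]
[[ 0.906 -0.407 -0.12   0.54 ]
 [-0.424 -0.869 -0.256 -0.241]
 [ 0.     0.283 -0.959  0.147]
 [ 0.     0.     0.     1.   ]]
nozzle 0.58 [319. 246.] [ 0.5095 -0.3051  0.    ]
nozzle 0.84 [291.1, 219.0, 352.6, 294.4]
```

Request:
arm_command([
  {"dx": 0, "dy": 0, "dz": -0.01, "twist": 0},
  {"dx": 0, "dy": 0, "dz": -0.025, "twist": 0},
  {"dx": 0, "dy": 0, "dz": -0.04, "twist": 0},
  {"dx": 0, "dy": 0, "dz": -0.045, "twist": 0},
  {"dx": 0, "dy": 0, "dz": -0.045, "twist": 0},
  {"dx": 0, "dy": 0, "dz": -0.035, "twist": 0},
  {"dx": 0, "dy": 0, "dz": -0.01, "twist": 0},
  {"dx": 0, "dy": 0, "dz": 0, "twist": 0},
])

```text
clock: 21.5
position: [0.5097, -0.3066, 0.2113]
tcp_rot: [2.65, 1.686, 0.0]
force: [0.5, -0.2, -1.8]
finger_gap: 0.282
grip_force: 25.0
```

```bash
python3 -c "
from h import *
s=state();print(s['position'],s['force'],s['finger_gap'])
plan([.517,.091,.212],90,14)"
```

```text
[ 0.50968324 -0.30659256  0.21133119] [ 0.50423663 -0.17520093 -1.76555029] 0.28222007544121014
{"dx":0.0259,"dy":-0.0116,"dz":-0.0000,"twist":-1.79},{"dx":0.0263,"dy":-0.0108,"dz":-0.0000,"twist":-1.79},{"dx":0.0266,"dy":-0.0099,"dz":-0.0000,"twist":-1.79},{"dx":0.0269,"dy":-0.0091,"dz":-0.0000,"twist":-1.79},{"dx":0.0272,"dy":-0.0082,"dz":-0.0000,"twist":-1.79},{"dx":0.0274,"dy":-0.0074,"dz":-0.0000,"twist":-1.79},{"dx":0.0276,"dy":-0.0065,"dz":-0.0000,"twist":-1.79},{"dx":0.0278,"dy":-0.0057,"dz":-0.0000,"twist":-1.79},
{"dx":0.0280,"dy":-0.0048,"dz":-0.0000,"twist":-1.79},{"dx":0.0281,"dy":-0.0039,"dz":-0.0000,"twist":-1.79},{"dx":0.0282,"dy":-0.0030,"dz":-0.0000,"twist":-1.79},{"dx":0.0283,"dy":-0.0021,"dz":-0.0000,"twist":-1.79},{"dx":0.0284,"dy":-0.0013,"dz":-0.0000,"twist":-1.79},{"dx":0.0284,"dy":-0.0004,"dz":-0.0000,"twist":-1.79},
```

Request:
arm_command([
  {"dx": 0.026, "dy": -0.012, "dz": 0, "twist": -1.8},
  {"dx": 0.026, "dy": -0.011, "dz": 0, "twist": -1.8},
  {"dx": 0.027, "dy": -0.01, "dz": 0, "twist": -1.8},
  {"dx": 0.027, "dy": -0.009, "dz": 0, "twist": -1.8},
  {"dx": 0.027, "dy": -0.008, "dz": 0, "twist": -1.8},
  {"dx": 0.027, "dy": -0.007, "dz": 0, "twist": -1.8},
  {"dx": 0.028, "dy": -0.006, "dz": 0, "twist": -1.8},
  {"dx": 0.028, "dy": -0.006, "dz": 0, "twist": -1.8},
])

```text
clock: 22.5
position: [0.5123, -0.078, 0.2083]
tcp_rot: [-2.415, -2.004, 0.005]
force: [0.4, -0.5, -1.4]
finger_gap: 0.277
grip_force: 25.0
```

Request:
arm_command([
  {"dx": 0.028, "dy": -0.005, "dz": 0, "twist": -1.8},
  {"dx": 0.028, "dy": -0.004, "dz": 0, "twist": -1.8},
  {"dx": 0.028, "dy": -0.003, "dz": 0, "twist": -1.8},
  {"dx": 0.028, "dy": -0.002, "dz": 0, "twist": -1.8},
  {"dx": 0.028, "dy": -0.001, "dz": 0, "twist": -1.8},
  {"dx": 0.028, "dy": 0, "dz": 0, "twist": -1.8},
])

```text
clock: 23.25
position: [0.5155, 0.0904, 0.2083]
tcp_rot: [-2.216, -2.223, 0.006]
force: [0.3, -0.1, -0.9]
finger_gap: 0.281
grip_force: 25.0
```

Request:
arm_command([
  {"dx": 0, "dy": 0, "dz": 0, "twist": 0},
  {"dx": 0, "dy": 0, "dz": 0, "twist": 0},
  {"dx": 0, "dy": 0, "dz": 0, "twist": 0},
  {"dx": 0, "dy": 0, "dz": 0, "twist": 0},
])

```text
clock: 23.75
position: [0.5172, 0.0889, 0.211]
tcp_rot: [-2.221, -2.222, 0.0]
force: [-0.1, -0.3, -1.0]
finger_gap: 0.283
grip_force: 25.0
```

```bash
sed -i 's/^p=opt/Z["nozzle"]=state()["position"][2]-.0012\np=opt/' b.py; python3 b.py w11.png stand_glass nozzle
```

```text
23.75 [0.5172475  0.08894171 0.21103121] 90.04227271374927 [-0.1  -0.26 -0.99]
[[ 1.     0.001  0.     0.517]
 [ 0.001 -0.959 -0.283  0.162]
 [-0.     0.283 -0.959  0.357]
 [ 0.     0.     0.     1.   ]]
stand_glass 0.98 [322. 178.] [0.5178 0.0911 0.067 ]
stand_glass 0.87 [282.8, 0.0, 365.0, 210.8]
nozzle 0.76 [320. 247.] [0.5165 0.09   0.2098]
nozzle 0.75 [320. 176.] [0.5167 0.1268 0.2098]
nozzle 0.78 [288.9, 223.1, 348.9, 295.0]
nozzle 0.67 [304.5, 2.0, 334.5, 25.8]
```

View pics/w11.png

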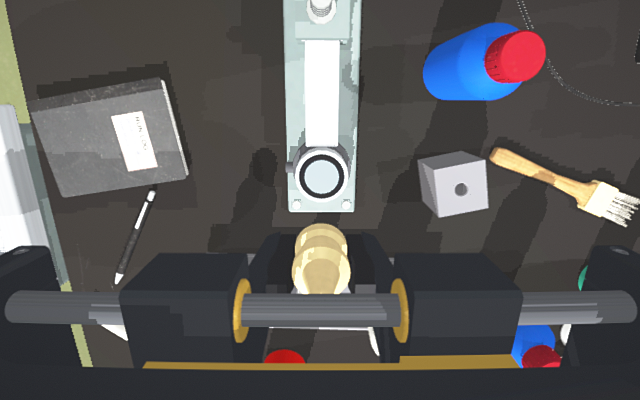

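The wrist view shows the glass at (322,176) and the held nozzle at (320,255), upright. The empty block and the seated pin at (320,8) are also in view. I descend partway.

Request:
arm_command([
  {"dx": 0.001, "dy": 0.0005, "dz": 0.02, "twist": 0},
  {"dx": 0, "dy": 0, "dz": 0.03, "twist": 0},
  {"dx": 0, "dy": 0, "dz": 0.03, "twist": 0},
  {"dx": 0, "dy": 0, "dz": 0.02, "twist": 0},
  {"dx": 0, "dy": 0, "dz": 0.01, "twist": 0},
  {"dx": 0, "dy": 0, "dz": 0, "twist": 0},
  {"dx": 0, "dy": 0, "dz": 0, "twist": 0},
  {"dx": 0, "dy": 0, "dz": 0, "twist": 0},
])

```text
clock: 25.0
position: [0.5187, 0.0908, 0.1024]
tcp_rot: [2.218, 2.223, 0.003]
force: [-0.4, 1.2, -1.6]
finger_gap: 0.277
grip_force: 25.0
```

```bash
python3 b.py w12.png stand_glass nozzle; python3 -c "
from h import *
Z['nozzle']=state()['position'][2]-.0012
for c in ('scene','top'):
  p=optics.read_camera(c); save(p,c+'12.png')
  for k in ('stand_glass','nozzle'):
    for d in spotter.mark_of(k,p)[:2]: print(c,k,d['p'],d['uv'],atz(p,d['uv'],Z[k]))
"
```

```text
25.0 [0.51869226 0.090823   0.10235196] 90.1129265269712 [-0.39  1.2  -1.63]
[[ 1.     0.001  0.003  0.518]
 [ 0.002 -0.959 -0.282  0.163]
 [ 0.002  0.282 -0.959  0.248]
 [ 0.     0.     0.     1.   ]]
stand_glass 0.72 [320. 219.] [0.5179 0.0936 0.067 ]
stand_glass 0.6 [262.5, 0.2, 378.8, 236.7]
nozzle 0.82 [320. 244.] [0.5179 0.0934 0.1012]
nozzle 0.6 [290.9, 225.3, 349.7, 295.7]
scene stand_glass 0.89 [312.5, 226.3] [0.5239118  0.08523925 0.067     ]
scene nozzle 0.49 [308.9, 219.6] [0.52058984 0.10727898 0.10036479]
top stand_glass 0.69 [279.1, 226.2] [0.5141299  0.09516711 0.067     ]
```

Request:
arm_command([
  {"dx": 0, "dy": 0, "dz": 0.007, "twist": 0},
  {"dx": 0, "dy": 0, "dz": 0.006, "twist": 0},
  {"dx": 0, "dy": 0, "dz": 0.005, "twist": 0},
  {"dx": 0, "dy": 0, "dz": 0.003, "twist": 0},
  {"dx": 0, "dy": 0, "dz": 0, "twist": 0},
  {"dx": 0, "dy": 0, "dz": 0, "twist": 0},
  {"dx": 0, "dy": 0, "dz": 0, "twist": 0},
  {"dx": 0, "dy": 0, "dz": 0, "twist": 0},
])

```text
clock: 26.55
position: [0.5179, 0.0907, 0.0804]
tcp_rot: [2.219, 2.223, 0.0]
force: [0.9, -0.2, -1.4]
finger_gap: 0.286
grip_force: 25.0
```

```bash
python3 b.py w13.png stand_glass nozzle;python3 -c "
from h import *
a=cv2.imread('pics/w13.png')[120:300,200:440]
p=optics.read_camera('scene');b=p['pixels'][170:305,240:420,::-1]
cv2.imwrite('pics/f.png',np.vstack([cv2.resize(a,(400,300)),cv2.resize(b,(400,300))]))"
```

```text
26.55 [0.51792616 0.09071533 0.08040898] 90.11319532914894 [ 0.85 -0.24 -1.42]
[[ 1.     0.002  0.001  0.517]
 [ 0.002 -0.959 -0.283  0.163]
 [ 0.001  0.283 -0.959  0.226]
 [ 0.     0.     0.     1.   ]]
stand_glass 0.92 [319. 237.] [0.5166 0.0917 0.067 ]
stand_glass 0.87 [257.1, 0.6, 383.4, 236.7]
nozzle 0.96 [319. 246.] [0.5169 0.0924 0.0792]
nozzle 0.66 [291.1, 222.2, 350.9, 294.1]
```

View pics/f.png

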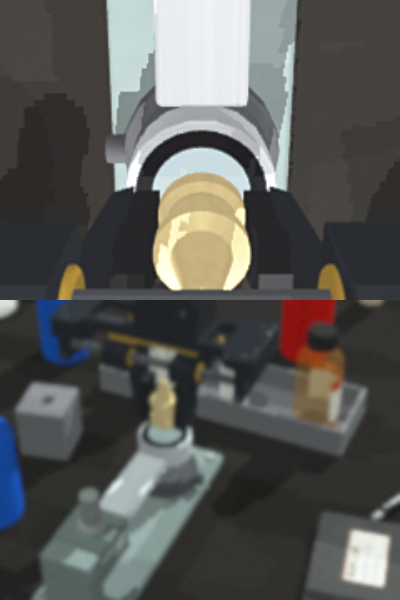

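The nozzle is upright over the glass (both centred near column 201 of the crop), and the pin is seated in the fork. I lower a last 2 mm and settle.

Request:
arm_command([
  {"dx": -0.0005, "dy": 0, "dz": 0.002, "twist": 0},
  {"dx": 0, "dy": 0, "dz": 0, "twist": 0},
  {"dx": 0, "dy": 0, "dz": 0, "twist": 0},
  {"dx": 0, "dy": 0, "dz": 0, "twist": 0},
  {"dx": 0, "dy": 0, "dz": 0, "twist": 0},
  {"dx": 0, "dy": 0, "dz": 0, "twist": 0},
  {"dx": 0, "dy": 0, "dz": 0, "twist": 0},
  {"dx": 0, "dy": 0, "dz": 0, "twist": 0},
])

```text
clock: 27.85
position: [0.5178, 0.0902, 0.0782]
tcp_rot: [2.219, 2.224, 0.0]
force: [-0.0, 0.3, -2.1]
finger_gap: 0.28
grip_force: 25.0
```

```bash
python3 -c "
from h import *
s=state();print(s['position'],s['force'],s['finger_gap'],abs(np.array(s['joint_velocities'])).max());print(hand_in())"
```

```text
[0.51781938 0.09016988 0.07821839] [-0.04587389  0.3042065  -2.06356801] 0.28001105796543263 0.000872845337645158
the job is handed in; nothing more can be done
None
```

The job is handed in, with no verdict returned: the pin is seated in the fork and released, and the nozzle is held upright, at rest, centred about 1 cm above the lens glass, at 27.9 s of the 72 s.

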